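# Heft the tipping trays and tip out the bronze lot

### The job

One of the three tipping trays holds bronze castings; the other two hold aluminium ones painted just the same. Find the heaviest tray (they differ only in how hard their red handle bars push back) and tip it forward so both its castings slide into the weigh hopper, and let it come back down level. Do not touch the castings with the gripper, keep the aluminium castings in their trays, and leave the other things on the bench where they are.

Things in the scene. Friction and masses are not known exactly. Their poses are not given: they have to be found in the camera images.
- tray_a (a joint): Tilt of tray a (rad): 0 level on the stand, growing to a stop at 1.1 as it tips forward, away from the robot, about a level hinge along its front edge. It turns freely, slightly damped; gravity brings it back to 0 when let go. Steel tray with handle: 0.35 kg. Holding the bar pushed forward 10 to 20 mm takes about 6 N with bronze, 3 N with aluminium inside.
- tray_a_lip (a point): Middle of the open front edge of tray a, on its floor, 4 mm above the hinge axis, 114 mm above the bench. Axes fixed to the tray: x forward along the floor to the hopper, y left along the hinge, z out of the floor. The tray reaches 140 mm back, is 116 mm wide; walls 4 mm thick, 34 mm high at back and sides.
- tray_a_bar (a point): Middle of the red cross bar of tray a's bail handle: round, 12 mm thick, 70 mm long along y, on a hoop (58 mm between its posts) that stands on a yoke 53 mm lower; 50 mm behind and 130 mm above the hinge axis (240 mm above the bench at tilt 0). Axes as the lip's. Pushing it forward from behind tips the tray; castings pass below. No neighbour is higher; the three bars stand in one row, 58 mm apart end to end.
- tray_b (a joint): Tilt of tray b (rad): 0 level on the stand, growing to a stop at 1.1 as it tips forward, away from the robot, about a level hinge along its front edge. It turns freely, slightly damped; gravity brings it back to 0 when let go. Steel tray with handle: 0.35 kg. Holding the bar pushed forward 10 to 20 mm takes about 6 N with bronze, 3 N with aluminium inside.
- tray_b_lip (a point): Middle of the open front edge of tray b, on its floor, 4 mm above the hinge axis, 114 mm above the bench. Axes fixed to the tray: x forward along the floor to the hopper, y left along the hinge, z out of the floor. The tray reaches 140 mm back, is 116 mm wide; walls 4 mm thick, 34 mm high at back and sides.
- tray_b_bar (a point): Middle of the red cross bar of tray b's bail handle: round, 12 mm thick, 70 mm long along y, on a hoop (58 mm between its posts) that stands on a yoke 53 mm lower; 50 mm behind and 130 mm above the hinge axis (240 mm above the bench at tilt 0). Axes as the lip's. Pushing it forward from behind tips the tray; castings pass below. No neighbour is higher; the three bars stand in one row, 58 mm apart end to end.
- tray_c (a joint): Tilt of tray c (rad): 0 level on the stand, growing to a stop at 1.1 as it tips forward, away from the robot, about a level hinge along its front edge. It turns freely, slightly damped; gravity brings it back to 0 when let go. Steel tray with handle: 0.35 kg. Holding the bar pushed forward 10 to 20 mm takes about 6 N with bronze, 3 N with aluminium inside.
- tray_c_lip (a point): Middle of the open front edge of tray c, on its floor, 4 mm above the hinge axis, 114 mm above the bench. Axes fixed to the tray: x forward along the floor to the hopper, y left along the hinge, z out of the floor. The tray reaches 140 mm back, is 116 mm wide; walls 4 mm thick, 34 mm high at back and sides.
- tray_c_bar (a point): Middle of the red cross bar of tray c's bail handle: round, 12 mm thick, 70 mm long along y, on a hoop (58 mm between its posts) that stands on a yoke 53 mm lower; 50 mm behind and 130 mm above the hinge axis (240 mm above the bench at tilt 0). Axes as the lip's. Pushing it forward from behind tips the tray; castings pass below. No neighbour is higher; the three bars stand in one row, 58 mm apart end to end.
- cast_a1_mid (a point): Centre of one of the two castings of tray a: a chunky green painted toothed segment 70 x 36 x 20 mm (x, y, z), lying flat in its tray at the start. All six look alike. In one tray both are bronze (0.3 to 0.4 kg each); in the other two trays all are aluminium (0.09 to 0.13 kg each). Which tray it is changes and cannot be seen.
- cast_a2_mid (a point): Centre of one of the two castings of tray a: a chunky green painted toothed segment 70 x 36 x 20 mm (x, y, z), lying flat in its tray at the start. All six look alike. In one tray both are bronze (0.3 to 0.4 kg each); in the other two trays all are aluminium (0.09 to 0.13 kg each). Which tray it is changes and cannot be seen.
- cast_b1_mid (a point): Centre of one of the two castings of tray b: a chunky green painted toothed segment 70 x 36 x 20 mm (x, y, z), lying flat in its tray at the start. All six look alike. In one tray both are bronze (0.3 to 0.4 kg each); in the other two trays all are aluminium (0.09 to 0.13 kg each). Which tray it is changes and cannot be seen.
- cast_b2_mid (a point): Centre of one of the two castings of tray b: a chunky green painted toothed segment 70 x 36 x 20 mm (x, y, z), lying flat in its tray at the start. All six look alike. In one tray both are bronze (0.3 to 0.4 kg each); in the other two trays all are aluminium (0.09 to 0.13 kg each). Which tray it is changes and cannot be seen.
- cast_c1_mid (a point): Centre of one of the two castings of tray c: a chunky green painted toothed segment 70 x 36 x 20 mm (x, y, z), lying flat in its tray at the start. All six look alike. In one tray both are bronze (0.3 to 0.4 kg each); in the other two trays all are aluminium (0.09 to 0.13 kg each). Which tray it is changes and cannot be seen.
- cast_c2_mid (a point): Centre of one of the two castings of tray c: a chunky green painted toothed segment 70 x 36 x 20 mm (x, y, z), lying flat in its tray at the start. All six look alike. In one tray both are bronze (0.3 to 0.4 kg each); in the other two trays all are aluminium (0.09 to 0.13 kg each). Which tray it is changes and cannot be seen.
- hopper (a joint): Sag of the weigh hopper on its spring (m): 0 empty, about 0.002 to 0.007 under one pair of aluminium castings, 0.015 to 0.025 under the bronze pair. A brass beam at its left side tilts up as it sags.
- hopper_floor (a point): Middle of the upper face of the hopper's floor, 105 mm in front of the hinge line, x away from the trays, y left, z up. Grey open hopper 186 x 420 mm inside the rim, along all three trays; near and side walls about 50 mm above the floor, far wall flaring out to about 90 mm.
- spindle_cap: Bystander: brass spindle cap, 68 mm across and 66 mm tall, loose on the bench beside the stand; origin under its centre.
- tube_cup: Bystander: grey enamel tube cup, 68 mm across, 110 mm tall, loose on the bench beside the stand; origin under its centre.

How it is judged (in metres and radians):
On the way:
1. a tray is tipped steeply forward (value of joint any of tray_a, tray_b, tray_c above 0.5 rad), for 0.1 s.
At the end, for the whole second after the job is handed in: Both castings of one tray lie at rest in the hopper, the hopper sags by more than 12 mm (so they are the bronze ones), the other four castings lie in their own trays, and all three trays are level again (within 0.06 rad) ((((x of cast_a1_mid in the frame of hopper_floor between -0.093 and 0.105 m and y of cast_a1_mid in the frame of hopper_floor between -0.21 and 0.21 m and z of cast_a1_mid in the frame of hopper_floor between 0 and 0.075 m) and (x of cast_a2_mid in the frame of hopper_floor between -0.093 and 0.105 m and y of cast_a2_mid in the frame of hopper_floor between -0.21 and 0.21 m and z of cast_a2_mid in the frame of hopper_floor between 0 and 0.075 m) and (x of cast_b1_mid in the frame of tray_b_lip between -0.14 and -0.015 m and y of cast_b1_mid in the frame of tray_b_lip between -0.058 and 0.058 m and z of cast_b1_mid in the frame of tray_b_lip between 0 and 0.04 m) and (x of cast_b2_mid in the frame of tray_b_lip between -0.14 and -0.015 m and y of cast_b2_mid in the frame of tray_b_lip between -0.058 and 0.058 m and z of cast_b2_mid in the frame of tray_b_lip between 0 and 0.04 m) and (x of cast_c1_mid in the frame of tray_c_lip between -0.14 and -0.015 m and y of cast_c1_mid in the frame of tray_c_lip between -0.058 and 0.058 m and z of cast_c1_mid in the frame of tray_c_lip between 0 and 0.04 m) and (x of cast_c2_mid in the frame of tray_c_lip between -0.14 and -0.015 m and y of cast_c2_mid in the frame of tray_c_lip between -0.058 and 0.058 m and z of cast_c2_mid in the frame of tray_c_lip between 0 and 0.04 m)) or ((x of cast_a1_mid in the frame of tray_a_lip between -0.14 and -0.015 m and y of cast_a1_mid in the frame of tray_a_lip between -0.058 and 0.058 m and z of cast_a1_mid in the frame of tray_a_lip between 0 and 0.04 m) and (x of cast_a2_mid in the frame of tray_a_lip between -0.14 and -0.015 m and y of cast_a2_mid in the frame of tray_a_lip between -0.058 and 0.058 m and z of cast_a2_mid in the frame of tray_a_lip between 0 and 0.04 m) and (x of cast_b1_mid in the frame of hopper_floor between -0.093 and 0.105 m and y of cast_b1_mid in the frame of hopper_floor between -0.21 and 0.21 m and z of cast_b1_mid in the frame of hopper_floor between 0 and 0.075 m) and (x of cast_b2_mid in the frame of hopper_floor between -0.093 and 0.105 m and y of cast_b2_mid in the frame of hopper_floor between -0.21 and 0.21 m and z of cast_b2_mid in the frame of hopper_floor between 0 and 0.075 m) and (x of cast_c1_mid in the frame of tray_c_lip between -0.14 and -0.015 m and y of cast_c1_mid in the frame of tray_c_lip between -0.058 and 0.058 m and z of cast_c1_mid in the frame of tray_c_lip between 0 and 0.04 m) and (x of cast_c2_mid in the frame of tray_c_lip between -0.14 and -0.015 m and y of cast_c2_mid in the frame of tray_c_lip between -0.058 and 0.058 m and z of cast_c2_mid in the frame of tray_c_lip between 0 and 0.04 m)) or ((x of cast_a1_mid in the frame of tray_a_lip between -0.14 and -0.015 m and y of cast_a1_mid in the frame of tray_a_lip between -0.058 and 0.058 m and z of cast_a1_mid in the frame of tray_a_lip between 0 and 0.04 m) and (x of cast_a2_mid in the frame of tray_a_lip between -0.14 and -0.015 m and y of cast_a2_mid in the frame of tray_a_lip between -0.058 and 0.058 m and z of cast_a2_mid in the frame of tray_a_lip between 0 and 0.04 m) and (x of cast_b1_mid in the frame of tray_b_lip between -0.14 and -0.015 m and y of cast_b1_mid in the frame of tray_b_lip between -0.058 and 0.058 m and z of cast_b1_mid in the frame of tray_b_lip between 0 and 0.04 m) and (x of cast_b2_mid in the frame of tray_b_lip between -0.14 and -0.015 m and y of cast_b2_mid in the frame of tray_b_lip between -0.058 and 0.058 m and z of cast_b2_mid in the frame of tray_b_lip between 0 and 0.04 m) and (x of cast_c1_mid in the frame of hopper_floor between -0.093 and 0.105 m and y of cast_c1_mid in the frame of hopper_floor between -0.21 and 0.21 m and z of cast_c1_mid in the frame of hopper_floor between 0 and 0.075 m) and (x of cast_c2_mid in the frame of hopper_floor between -0.093 and 0.105 m and y of cast_c2_mid in the frame of hopper_floor between -0.21 and 0.21 m and z of cast_c2_mid in the frame of hopper_floor between 0 and 0.075 m))) and value of joint hopper above 0.012 m and value of joint each of tray_a, tray_b, tray_c below 0.06 rad and linear speed of each of cast_a1, cast_a2, cast_b1, cast_b2, cast_c1, cast_c2 below 0.03 m/s); the robot touches nothing.
It fails at once if the gripper presses on a casting (more than 1 N) (contact force between the fingers and cast_a1 above 1 N or contact force between the fingers and cast_a2 above 1 N or contact force between the fingers and cast_b1 above 1 N or contact force between the fingers and cast_b2 above 1 N or contact force between the fingers and cast_c1 above 1 N or contact force between the fingers and cast_c2 above 1 N).
It fails at once if a bystander is moved by more than 20 mm (distance of any of spindle_cap, tube_cup from where it was at the start of the episode above 0.02 m).
It also fails if it takes over 58 s, if anything falls off the work surface, if the arm or the gripper's body presses on something with over 40 N, if the wrist force passes 120 N, or if a joint passes its speed limit or range.

### The arm

A 6-joint arm with a two-finger parallel gripper is mounted at the origin on the work surface. World frame = base frame: x ahead of the robot, y to its left, z up, the work surface at z = 0. Lengths are in mm, angles in rad, forces in N, time in s.
With the tool pointing down it reaches from about 350 to 725 mm from the base axis. Payload 6 kg.
Tool frame: the origin (TCP) lies on the centre line of the jaws, within the pads' length; the fingertips stand 25 mm ahead of it and the grasp point (between the pads) lies 6 mm ahead of it (ctrl.tcp_to_tips is the distance from the TCP to the fingertips, in mm); z points along the fingers, y is the line along which they close (so a half turn about z gives the same grasp; the last joint's range is limited). The gripper opens to 85 mm and grips with 20 to 120 N. Pads are 22 mm wide; open, the fingers measure 114 mm over their backs; the gripper's body (76 mm by 85 mm) begins 54 mm behind the grasp point. The pads swing forward as they close: fully open they stand 13 mm farther back than shut.
Start: joints at [0.334, 0.04, 0.085, 0, -1.615, -0.334], TCP at [599.977, 0.018, 217.161] pointing down, gripper open.
Joint ranges: [-2.56, 2.56], [-1.29, 2.01], [-1.08, 1.49], [-3.29, 1.98], [-2.81, -0.18], [-2.99, 2.99]. Speed limits (rad/s): [2.57, 2.57, 3.01, 3.14, 3.14, 3.14].

### API

Orientations are given as a unit quaternion [w, x, y, z].
In Python, from plant import ctrl, viewer gives the robot as it stands. The module is installed in compiled form; this text tells all that it offers.
- The arm moves only by the tool carry_out, never from a script. Its argument "deltas" is a list that holds one entry, the list of rows, each a list of 5 numbers: the opening, from 0 (shut) to 1 (fully open), then the shift along the tool's x, y, z in cm, then the turn about the tool's z in rad. A call has 1 to 20 rows; each row is the pose to reach, as a shift and turn from the pose commanded when the call began, along the tool's axes at that moment; what a row does not reach only later rows make up. A row lasts 1/8 s, in which the tool goes at most 62.5 mm and 10.7 degrees, less where a joint would pass 70% of its speed; a pose out of reach is approached as far as the arm can. A call with a gripper value outside its range is refused whole. The fingers move at their own pace and stop on an object; "squeeze" is the grip in N (left out, the last holds). Time passes only in rows, so rows that repeat a pose let the fingers close. It gives the time, the measured TCP pose, the force, the opening and the grip force at its end, in the units of the state.
- ctrl.observe(): the state, without advancing time (a new reading comes with each control period).
- viewer.get_image(name): name is "scene" or "side" or "wrist"; returns a dict with "img" (384x512x3 uint8, blue, green, red), "depth" (384x512 float32, mm along the optical axis (not along the pixel's ray), 0 where there is no reading), "mtx" (3x3 intrinsics, pixels), "R" (3x3) and "t" (3): a world point X has camera coordinates R X + t. Camera axes: x right, y down, z forward; pixel columns grow to the right and rows downward; lengths in mm; the calibration is good to about 2 mm. A picture is of the moment at which its call begins.
- ctrl.close_job(): hands the job in; it is judged then, once.
The state is a dict: "time_s": time; "qpos": joint angles; "dq": joint speeds; "tau": joint torques, N m; "ee_pos": TCP position; "tool_rot": TCP orientation; "force": force on the tool from outside, world axes, zero at the start; "torque": the same for the moment, N m; "width": finger opening in mm; "gripper_force": force on a finger pad.
Only numpy, scipy, OpenCV 4.12 (cv2) and the standard library are available. Lean on these libraries where they do the work, as an engineer would, in place of code of your own. Each camera call takes 0.05 s, during which the arm holds its last target. There are 200 camera calls.

## Working session

There is one attempt and no reset: what is moved stays moved. The work goes in short steps, Python scripts to look and compute and a tool call to move; the robot and the scene stay as the last step left them, time stands still between calls to the robot, and variables do not carry over. Pictures are saved under pics/ and viewed, at most 10 in all, crops included, and the job is handed in when it is done.

Besides the shell and the picture viewer there is one more tool, called after "Emit:" by a JSON object that holds its "op" and its "data", one argument or row to a line. carry_out: Moves the arm, as the interface text tells. Its arguments: {"type":"object","properties":{"deltas":{"type":"array","items":{"type":"array","items":{"type":"array","items":{"type":"number"}}}},"squeeze":{"type":"number"}},"required":["deltas"]}

```bash
mkdir -p pics
python3 - <<'E'
from plant import ctrl, viewer
import cv2,numpy as np
s=ctrl.observe();print({k:np.round(v,3).tolist() for k,v in s.items()})
ims=[]
for n in("scene","side"):
    d=viewer.get_image(n);cv2.imwrite(f"pics/{n}0.png",d["img"]);
    np.savez(f"{n}0.npz",**d)
    im=d["img"];hsv=cv2.cvtColor(im,cv2.COLOR_BGR2HSV)
    m=((hsv[...,0]<8)|(hsv[...,0]>172))&(hsv[...,1]>130)&(hsv[...,2]>60)
    k,l,st,c=cv2.connectedComponentsWithStats(m.astype(np.uint8))
    for i in range(1,k):
        if st[i,4]<40: continue
        v,u=np.nonzero(l==i);z=d["depth"][v,u];ok=z>0
        p=(np.linalg.inv(d["mtx"])@np.stack([u,v,np.ones_like(u)])*z)[:,ok]
        X=d["R"].T@(p-d["t"].reshape(3,1))
        print(n,st[i],c[i].round(),np.median(X,1).round(),X.min(1).round(),X.max(1).round())
E
```

```text
{'time_s': 0.0, 'qpos': [0.334, 0.041, 0.084, -0.0, -1.615, -0.334], 'dq': [0.001, 0.001, -0.001, 0.001, 0.0, -0.002], 'tau': [-0.001, -36.82, 34.741, 6.932, -0.005, -0.0], 'ee_pos': [599.647, 0.105, 216.163], 'tool_rot': [0.001, 0.707, -0.707, -0.001], 'force': [-0.082, 0.662, 0.685], 'torque': [-0.046, -0.039, 0.006], 'gripper_force': 0.0, 'width': 85.577}
scene [281 143  22  10  68] [292. 147.] [469. 200. 244.] [464. 167. 238.] [475. 233. 250.]
scene [195 167  24  10  84] [207. 171.] [484. -55. 244.] [475. -88. 238.] [489. -22. 248.]
side [296 146  20  18 111] [305. 154.] [474. -48. 243.] [469. -87. 217.] [483. -20. 250.]
side [262 175  22  23 139] [272. 186.] [468.  77. 244.] [462.  38. 216.] [477. 109. 249.]
side [223 210  25  25 162] [236. 222.] [460. 202. 243.] [454. 151.  48.] [567. 236. 249.]
```

View pics/scene0.png

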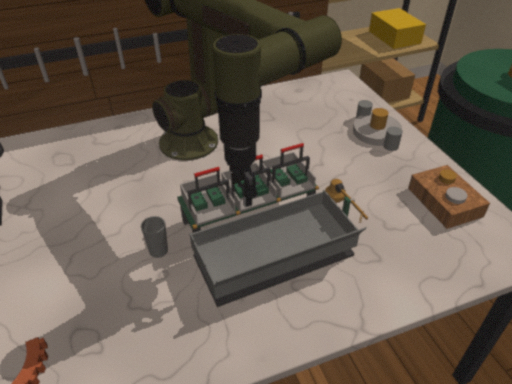

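View pics/side0.png

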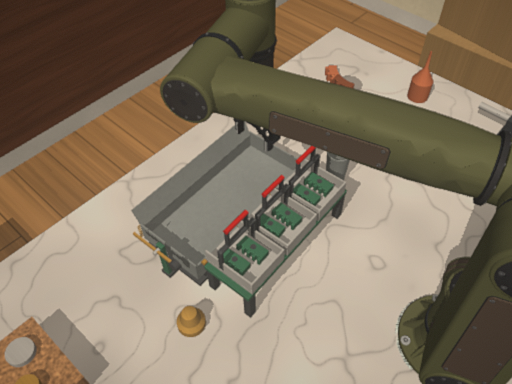

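The side picture shows three red bars at about (305,154), (272,186) and (236,222), which are the right, middle and left trays. The world positions are about y = -54, 75 and 201, with x about 480 down to 465. The brass cap is at (190,320) and the cup is behind the far tray.

I'll shut the gripper, lift, and come down behind the right bar.

Emit:
{"op": "carry_out", "data": {
  "deltas": [
    [[0, 0, 0, -6, 0], [0, 0, 0, -12, 0], [0, 2, 5, -12, 0], [0, 4, 10, -12, 0], [0, 5.4, 15, -12, 0], [0, 5.4, 17, -12, 0], [0, 5.4, 17, -12, 0], [0, 5.4, 17, -8, 0], [0, 5.4, 17, -5, 0], [0, 5.4, 17, -3, 0], [0, 5.4, 17, -3, 0], [0, 5.4, 17, -3, 0]]
  ]
}}

```text
time_s: 1.6
ee_pos: [430.5, -54.0, 247.9]
tool_rot: [-0.0, -0.707, 0.707, -0.0]
force: [0.2, -0.2, 1.1]
width: 0.2
gripper_force: 0.0
```

Run:
```python
from plant import ctrl, viewer
import cv2,numpy as np
s=ctrl.observe();print(ctrl.tcp_to_tips,s["ee_pos"],s["force"],s["width"],s["time_s"])
a=viewer.get_image("scene")["img"];b=viewer.get_image("side")["img"]
cv2.imwrite("pics/1.png",np.hstack([cv2.resize(a[110:260,150:350],None,fx=2,fy=2),cv2.resize(b[110:260,190:390],None,fx=2,fy=2)]))
```

```text
25.0 [430.50585207 -54.0227083  247.92076224] [ 0.2240589  -0.21248663  1.0725578 ] 0.22947855416067123 1.6
```

View pics/1.png

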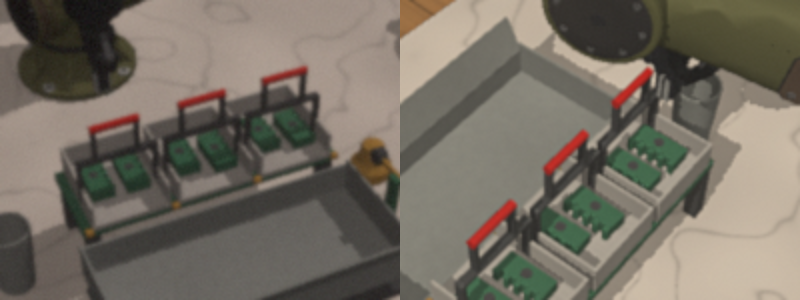

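The crops show all six castings lying in their trays and the shut fingers just behind the right-hand bar (left crop about (100,75), right crop about (670,75)). Now I'll push the right bar gently.

Emit:
{"op": "carry_out", "data": {
  "deltas": [
    [[0, 0, -1, 0, 0], [0, 0, -2, 0, 0], [0, 0, -2.5, 0, 0], [0, 0, -3, 0, 0], [0, -0.1, -3.5, 0, 0], [0, -0.2, -4, 0, 0], [0, -0.2, -4.3, 0, 0], [0, -0.2, -4.3, 0, 0], [0, -0.2, -4.3, 0, 0], [0, -0.2, -4.3, 0, 0], [0, -0.2, -4.3, 0, 0], [0, -0.2, -4.3, 0, 0], [0, -0.2, -4.3, 0, 0], [0, -0.2, -4.3, 0, 0]]
  ]
}}

```text
time_s: 3.45
ee_pos: [473.0, -52.0, 247.2]
tool_rot: [0.0, 0.707, -0.707, -0.0]
force: [-0.6, 0.2, 0.9]
width: 0.3
gripper_force: 0.0
```

```bash
cat > bars.py <<'E'
from plant import ctrl, viewer
import cv2,numpy as np
def bars(n="scene"):
    d=viewer.get_image(n);im=d["img"];hsv=cv2.cvtColor(im,cv2.COLOR_BGR2HSV)
    m=((hsv[...,0]<8)|(hsv[...,0]>172))&(hsv[...,1]>130)&(hsv[...,2]>60)
    k,l,st,c=cv2.connectedComponentsWithStats(m.astype(np.uint8))
    for i in range(1,k):
        if st[i,4]<30: continue
        v,u=np.nonzero(l==i);z=d["depth"][v,u];ok=z>0
        p=(np.linalg.inv(d["mtx"])@np.stack([u,v,np.ones_like(u)])*z)[:,ok]
        X=d["R"].T@(p-d["t"].reshape(3,1));X=X[:,(X[0]<650)&(X[0]>420)&(X[2]>100)]
        if X.shape[1]>20: print(n,c[i].round(),np.median(X,1).round(1),(X.min(1)[1]+X.max(1)[1])/2)
    return d
E
python3 -c "
from bars import *
bars('scene');bars('side');print(ctrl.observe()['force'])"
```

```text
scene [292. 147.] [469.2 199.  244.4] 200.3568899288813
scene [250. 159.] [476.4  71.6 244.2] 72.16581318505973
scene [207. 171.] [483.6 -53.4 244.3] -54.603029033414884
side [302. 157.] [474.1 -35.7 243.6] -42.78602765461508
side [272. 186.] [467.7  76.7 243.5] 73.15858425028632
side [236. 222.] [460.4 202.2 243.8] 200.70372041284918
[ 0.15735352 -0.78599413 -0.03386172]
```

No contact yet, because the bar hasn't moved. I'll push further.

Emit:
{"op": "carry_out", "data": {
  "deltas": [
    [[0, 0, -0.4, 0, 0], [0, 0, -0.8, 0, 0], [0, 0, -1.2, 0, 0], [0, -0.1, -1.5, 0, 0], [0, -0.1, -1.5, 0, 0], [0, -0.1, -1.5, 0, 0], [0, -0.1, -1.5, 0, 0], [0, -0.1, -1.5, 0, 0], [0, -0.1, -1.5, 0, 0]]
  ]
}}

```text
time_s: 4.68
ee_pos: [487.9, -51.0, 247.2]
tool_rot: [-0.0, 0.707, -0.707, -0.0]
force: [-0.8, 0.3, 0.5]
width: -0.4
gripper_force: 0.0
```

```bash
python3 -c "
from bars import *
d=bars('scene');bars('side');print(ctrl.observe()['force'])"
```

```text
scene [292. 147.] [469.7 199.8 244.1] 199.48250118961323
scene [250. 159.] [476.   73.5 244.2] 73.37766578808841
scene [207. 171.] [483.8 -51.3 244. ] -54.714462638675414
side [306. 154.] [475.1 -49.5 243.5] -53.850700495803636
side [272. 186.] [468.2  76.1 243.6] 73.71269260430806
side [236. 222.] [460.4 201.7 243.9] 200.21437151573818
[-0.41597215  0.23134494  0.39910314]
```

Run:
```python
from plant import ctrl, viewer
import cv2,numpy as np
a=viewer.get_image("scene");b=viewer.get_image("side")
for d in(a,b):
  for q in([488,-51,247],[488,-51,222],[479,-54,240]):
    p=d["mtx"]@(d["R"]@np.array(q)+d["t"].ravel());print((p[:2]/p[2]).round())
cv2.imwrite("pics/2.png",np.hstack([cv2.resize(a["img"][110:210,150:250],None,fx=4,fy=4),cv2.resize(b["img"][100:200,250:350],None,fx=4,fy=4)]))
```

```text
[208. 171.]
[209. 178.]
[206. 171.]
[302. 150.]
[301. 157.]
[305. 153.]
```

View pics/2.png

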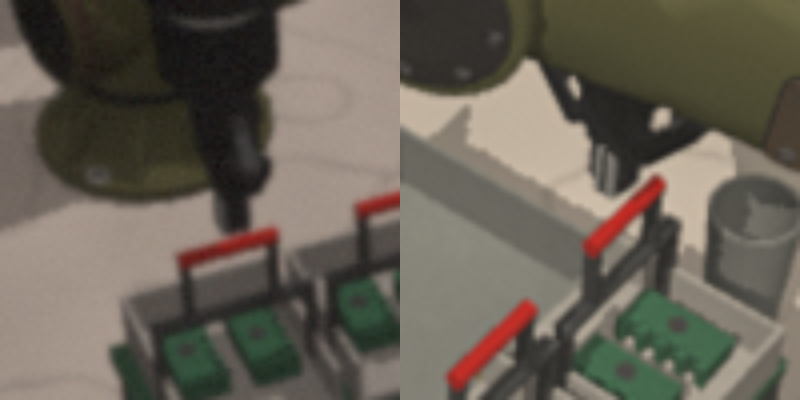

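The pictures show the fingertips above the bar: scene about (208,167), side about (302,149). That is roughly 25 mm higher than planned. I'll measure the tip with depth.

Run:
```python
from plant import ctrl, viewer
import cv2,numpy as np
print(ctrl.observe()['ee_pos'],ctrl.observe()['qpos'])
for n,us,vs in(("scene",range(202,214,3),range(155,170,2)),("side",range(297,308,2),range(138,152,2))):
  d=viewer.get_image(n);K=np.linalg.inv(d["mtx"])
  for v in vs:
    print(n,v,*[(d["R"].T@(K@[u,v,1]*d["depth"][v,u]-d["t"].ravel())).round().astype(int).tolist() for u in us])
```

```text
[487.98411744 -50.97343522 247.18248051] [ 3.07992586e-01 -2.47047131e-01 -1.26295064e-01  1.50956065e-05
 -1.69161243e+00 -3.07955023e-01]
scene 155 [114, 21, 14] [515, -62, 323] [544, -62, 344] [547, -55, 344]
scene 157 [109, 22, 3] [512, -62, 315] [538, -61, 333] [534, -52, 327]
scene 159 [122, 18, 4] [516, -63, 311] [519, -56, 311] [500, -44, 294]
scene 161 [131, 15, 2] [493, -59, 287] [499, -52, 289] [498, -44, 286]
scene 163 [142, 12, 2] [494, -59, 281] [498, -52, 282] [500, -45, 282]
scene 165 [150, 9, 0] [493, -60, 274] [501, -54, 278] [500, -45, 275]
scene 167 [165, 5, 3] [495, -61, 269] [502, -54, 273] [494, -44, 264]
scene 169 [173, 3, 0] [173, 14, -3] [476, -49, 245] [1415, -274, 1021]
side 138 [672, -276, -3] [490, -40, 294] [487, -43, 294] [5, 617, 1107] [474, -42, 303] [471, -44, 304]
side 140 [666, -268, -2] [490, -40, 287] [484, -40, 291] [479, -42, 293] [474, -42, 297] [473, -48, 294]
side 142 [660, -262, -2] [491, -43, 278] [485, -42, 283] [478, -41, 288] [477, -46, 285] [470, -45, 290]
side 144 [651, -250, 4] [490, -42, 272] [5, 617, 1107] [478, -41, 281] [476, -45, 280] [473, -50, 278]
side 146 [647, -245, 1] [489, -41, 267] [485, -44, 268] [479, -44, 272] [475, -45, 274] [472, -49, 273]
side 148 [642, -239, 1] [639, -246, -3] [484, -43, 262] [478, -42, 268] [475, -46, 267] [622, -265, -5]
side 150 [640, -238, -6] [632, -237, 0] [628, -242, 0] [623, -246, 0] [620, -252, -3] [479, -61, 245]
```

The camera puts the fingertips at z of about 262, roughly 40 mm higher than the reported pose implies, while x and y agree. I'll back off, go down about 38 mm and check again.

Emit:
{"op": "carry_out", "data": {
  "deltas": [
    [[0, 0, 3, 0, 0], [0, 0.3, 5.5, 0, 0], [0, 0.3, 5.5, 2, 0], [0, 0.3, 5.5, 3.8, 0], [0, 0.3, 5.5, 3.8, 0], [0, 0.3, 5.5, 3.8, 0]]
  ]
}}

```text
time_s: 5.72
ee_pos: [433.2, -54.2, 209.6]
tool_rot: [-0.0, -0.707, 0.707, -0.0]
force: [0.0, 0.3, -0.4]
width: 0.0
gripper_force: 0.0
```

```bash
cat > tip.py <<'E'
from plant import ctrl, viewer
import cv2,numpy as np
def tip():
  """lowest dark points near the reported TCP in the side view"""
  e=ctrl.observe()['ee_pos']
  for n in("side","scene"):
    d=viewer.get_image(n);K=np.linalg.inv(d["mtx"]);v,u=np.mgrid[:384,:512]
    X=((K@np.stack([u,v,np.ones_like(u)]).reshape(3,-1))*d["depth"].ravel())
    X=(d["R"].T@(X-d["t"].reshape(3,1)))
    hs=cv2.cvtColor(d["img"],cv2.COLOR_BGR2HSV).reshape(-1,3)
    m=(np.hypot(X[0]-e[0],X[1]-e[1])<22)&(X[2]>175)&(X[2]<300)&(d["depth"].ravel()>0)&((hs[:,1]<120)|(hs[:,2]<60))
    P=X[:,m]
    if P.shape[1]<10: print(n,"few");continue
    z=np.sort(P[2]);print(n,"tip z",z[:6].round(),"n",len(z),"xmin/max",np.percentile(P[0],[5,95]).round(),"y",np.percentile(P[1],[5,95]).round())
  print(e.round(1),ctrl.observe()['force'].round(2))
E
python3 -c "
from tip import *
tip()
a=viewer.get_image('scene')['img'];b=viewer.get_image('side')['img']
cv2.imwrite('pics/3.png',np.hstack([cv2.resize(a[110:210,150:250],None,fx=4,fy=4),cv2.resize(b[100:200,250:350],None,fx=4,fy=4)]))"
```

```text
side tip z [227. 228. 228. 228. 229. 229.] n 241 xmin/max [415. 443.] y [-58. -39.]
scene tip z [224. 226. 227. 228. 229. 229.] n 112 xmin/max [429. 449.] y [-69. -44.]
[433.2 -54.2 209.6] [-0.55 -0.34  0.51]
```

View pics/3.png

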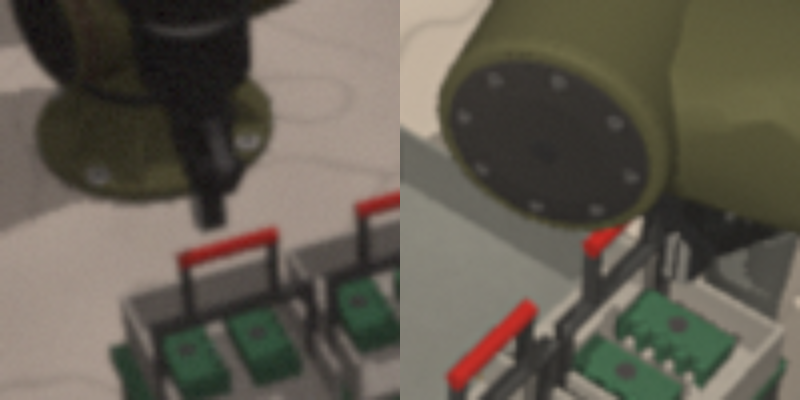

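The tips are now at about z = 226, just behind and below the right bar (left crop tip at (208,225)). I'll drop 5 mm more and push, recording the force.

Emit:
{"op": "carry_out", "data": {
  "deltas": [
    [[0, 0, 0, 0.5, 0], [0, 0, -1, 0.5, 0], [0, 0, -2, 0.5, 0], [0, 0, -2.4, 0.5, 0], [0, 0, -2.8, 0.5, 0], [0, 0, -3.2, 0.5, 0], [0, -0.2, -3.6, 0.5, 0], [0, -0.2, -4, 0.5, 0], [0, -0.2, -4, 0.5, 0], [0, -0.2, -4, 0.5, 0], [0, -0.2, -4, 0.5, 0], [0, -0.2, -4, 0.5, 0], [0, -0.2, -4, 0.5, 0], [0, -0.2, -4, 0.5, 0]]
  ]
}}

```text
time_s: 7.68
ee_pos: [472.9, -52.0, 204.1]
tool_rot: [-0.0, -0.707, 0.707, 0.0]
force: [-3.7, -0.3, 1.9]
width: -0.3
gripper_force: 1.8
```

```bash
python3 -c "
from bars import *
F=[]
for i in range(4): bars('scene') if i==0 else viewer.get_image('wrist'); F.append(ctrl.observe()['force'].round(2).tolist())
print(F)"
```

```text
scene [292. 147.] [469.3 200.4 244.8] 199.22611909775588
scene [250. 159.] [477.3  71.3 244.5] 72.584804683638
scene [208. 173.] [496.9 -54.  247.9] -54.82550043490604
[[-3.24, -0.27, 1.36], [-4.12, -0.27, 1.22], [-3.66, -1.6, 0.87], [-2.76, -0.38, 3.14]]
```

The right bar moved 13 mm at about 3.5 N, so it looks like aluminium. Next is the middle bar.

Emit:
{"op": "carry_out", "data": {
  "deltas": [
    [[0, 0, 2, 0, 0], [0, 0, 4.7, 0, 0], [0, -6, 4.7, 0, 0], [0, -12, 4.7, 0, 0], [0, -12.4, 4.7, 0, 0], [0, -12.4, 3.5, 0, 0], [0, -12.4, 2.5, 0, 0], [0, -12.4, 2, 0, 0], [0, -12.4, 1.5, 0, 0], [0, -12.5, 1, 0, 0], [0, -12.5, 0.7, 0, 0], [0, -12.5, 0.7, 0, 0], [0, -12.5, 0.7, 0, 0], [0, -12.5, 0.7, 0, 0], [0, -12.5, 0.7, 0, 0], [0, -12.5, 0.7, 0, 0], [0, -12.5, 0.7, 0, 0]]
  ]
}}

```text
time_s: 10.0
ee_pos: [465.9, 73.0, 204.1]
tool_rot: [-0.0, -0.707, 0.707, -0.0]
force: [-2.5, -2.5, 1.0]
width: 0.0
gripper_force: 1.7
```

```bash
python3 -c "
from bars import *
F=[]
for i in range(4): bars('scene') if i==0 else viewer.get_image('wrist'); F.append(ctrl.observe()['force'].round(2).tolist())
print(F)"
```

```text
scene [292. 147.] [468.4 200.  244.2] 199.5606409398072
scene [252. 161.] [489.2  73.1 248. ] 73.67499370390844
scene [206. 172.] [484.2 -55.5 244.2] -55.582390787636555
[[-3.73, -3.32, 1.84], [-3.11, -2.09, 1.21], [-3.19, -2.84, 0.91], [-2.63, -1.93, 0.71]]
```

The middle bar moved 12 mm at about 3 N in x, so aluminium too. I'll check the left bar.

Emit:
{"op": "carry_out", "data": {
  "deltas": [
    [[0, 0, 2, 0, 0], [0, 0, 4.7, 0, 0], [0, -6, 4.7, 0, 0], [0, -12, 4.7, 0, 0], [0, -12.6, 4.7, 0, 0], [0, -12.6, 3.5, 0, 0], [0, -12.6, 2.5, 0, 0], [0, -12.6, 2, 0, 0], [0, -12.6, 1.5, 0, 0], [0, -12.7, 1, 0, 0], [0, -12.7, 0.7, 0, 0], [0, -12.7, 0.7, 0, 0], [0, -12.7, 0.7, 0, 0], [0, -12.7, 0.7, 0, 0], [0, -12.7, 0.7, 0, 0], [0, -12.7, 0.7, 0, 0], [0, -12.7, 0.7, 0, 0]]
  ]
}}

```text
time_s: 12.32
ee_pos: [458.7, 199.1, 204.8]
tool_rot: [-0.0, -0.707, 0.707, 0.0]
force: [-5.9, -0.8, 4.5]
width: 0.1
gripper_force: 3.1
```

```bash
python3 -c "
from bars import *
F=[]
for i in range(4): bars('scene') if i==0 else viewer.get_image('wrist'); F.append(ctrl.observe()['force'].round(2).tolist())
print(F)"
```

```text
scene [293. 149.] [482.2 198.1 248.4] 199.50337096510845
scene [250. 159.] [476.6  72.4 244.4] 71.72978550253711
scene [206. 172.] [483.8 -55.3 244.4] -55.47459731351514
[[-5.74, -1.07, 3.81], [-6.61, -1.41, 4.11], [-5.68, -1.1, 3.57], [-6.13, -1.25, 4.26]]
```

The left bar pushes back about 6 N, so that's the bronze tray. Now I'll tip it in an arc and hold.

Emit:
{"op": "carry_out", "data": {
  "deltas": [
    [[0, 0, -1, 0, 0], [0, -0.1, -2, 0, 0], [0, -0.1, -3, 0, 0], [0, -0.2, -4, 0, 0], [0, -0.3, -5, 0, 0], [0, -0.3, -6, 0, 0], [0, -0.4, -7, 0, 0], [0, -0.4, -8, 0, 0], [0, -0.5, -9, 0.2, 0], [0, -0.6, -10, 0.4, 0], [0, -0.6, -10.8, 0.6, 0], [0, -0.6, -10.8, 0.6, 0], [0, -0.6, -10.8, 0.6, 0], [0, -0.6, -10.8, 0.6, 0], [0, -0.6, -10.8, 0.6, 0], [0, -0.6, -10.8, 0.6, 0], [0, -0.6, -10.8, 0.6, 0], [0, -0.6, -10.8, 0.6, 0]]
  ]
}}

```text
time_s: 14.78
ee_pos: [567.1, 206.1, 198.3]
tool_rot: [0.0, -0.707, 0.707, -0.0]
force: [-1.3, -0.3, 0.8]
width: 0.1
gripper_force: 0.4
```

```bash
python3 -c "
from bars import *
a=bars('scene')['img'];b=bars('side')['img']
print(ctrl.observe()['force'])
cv2.imwrite('pics/4.png',np.hstack([cv2.resize(a[110:290,170:370],None,fx=2,fy=2),cv2.resize(b[130:310,130:330],None,fx=2,fy=2)]))"
```

```text
scene [251. 159.] [476.8  73.3 244.1] 71.49213119116713
scene [206. 171.] [483.5 -55.6 244. ] -55.076137683276464
scene [312. 175.] [589.7 204.6 233.9] 214.88943570336556
[-1.03003207 -0.85564213  1.49600318]
```

View pics/4.png

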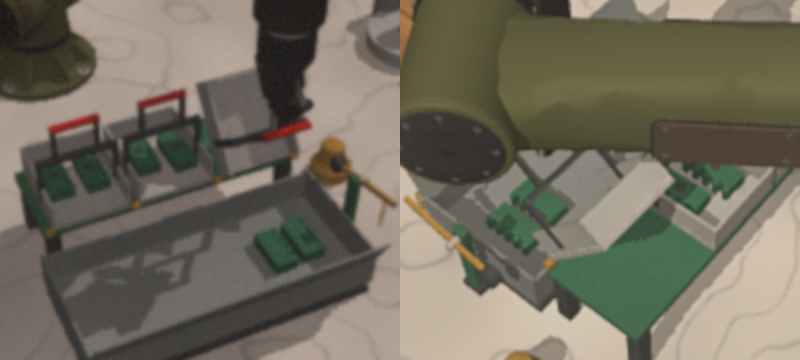

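The left tray is tipped and empty, and both of its castings lie in the hopper (left crop about (275,250) and (302,238)). The other four are still in their trays. I'll bring the tray back slowly on the finger, then withdraw.

Emit:
{"op": "carry_out", "data": {
  "deltas": [
    [[0, 0, 1, -0.3, 0], [0, 0.1, 2, -0.6, 0], [0, 0.2, 3, -0.6, 0], [0, 0.2, 4, -0.6, 0], [0, 0.3, 5, -0.6, 0], [0, 0.3, 6, -0.6, 0], [0, 0.4, 7, -0.6, 0], [0, 0.4, 8, -0.6, 0], [0, 0.5, 9, -0.6, 0], [0, 0.6, 10, -0.6, 0], [0, 0.6, 11, -0.6, 0], [0, 0.6, 12, -0.6, 0], [0, 0.6, 13.5, -0.6, 0], [0, 0.6, 15.5, -0.6, 0], [0, 0.6, 15.5, -4, 0], [0, 0.6, 15.5, -8, 0], [0, 0.6, 15.5, -8, 0], [0, 0.6, 15.5, -8, 0], [0, 0.6, 15.5, -8, 0], [0, 0.6, 15.5, -8, 0]]
  ]
}}

```text
time_s: 17.38
ee_pos: [411.8, 199.8, 277.4]
tool_rot: [-0.001, -0.707, 0.707, -0.0]
force: [0.7, -0.0, 0.7]
width: 0.4
gripper_force: 0.0
```

```bash
python3 -c "
from bars import *
a=bars('scene')['img'];b=bars('side')['img']
print(ctrl.observe()['force'])
cv2.imwrite('pics/5.png',np.hstack([cv2.resize(a[110:290,170:370],None,fx=2,fy=2),cv2.resize(b[130:310,130:330],None,fx=2,fy=2)]))"
```

```text
scene [292. 147.] [469.2 199.3 245. ] 200.57932391949305
scene [250. 159.] [476.4  73.6 244.1] 71.69054558391284
scene [206. 172.] [483.8 -56.1 244.1] -55.36122524913061
side [232. 225.] [459.8 215.2 243.7] 211.7022811174287
[ 0.00358623 -0.0727822   0.13149059]
```

View pics/5.png

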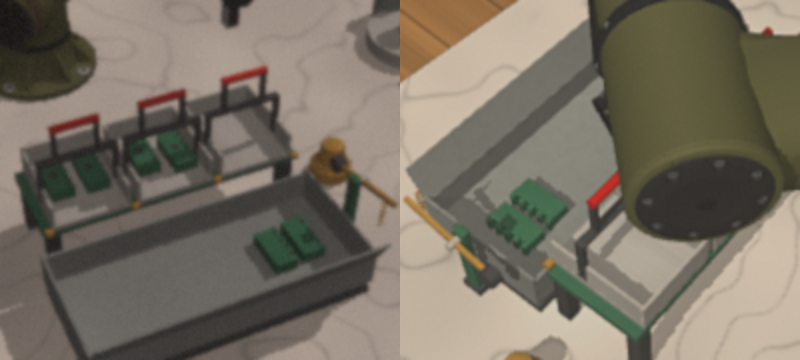

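All the bars are back at their starting positions and the trays are level. The left tray is empty, the two bronze castings rest in the hopper, and the gripper is clear of everything.

```bash
python3 -c "
from plant import ctrl
print(ctrl.close_job())"
```

```text
the job is handed in; nothing more can be done
None
```

I tipped the left tray, the heaviest at about 6 N against 3 N for the other two; both its castings are in the hopper, all three trays are back level, and the job is handed in (no verdict returned; hopper sag not measured).

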